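Refit the throttle-lever clamp on a bent brush-cutter handlebar

ROBOT

A 7-joint arm with a two-finger parallel gripper is mounted at the origin on the work surface. World frame = base frame: x ahead of the robot, y to its left, z up, the work surface at z = 0. Lengths are in mm, angles in rad, forces in N, time in s.
With the tool pointing down it reaches from about 400 to 900 mm from the base axis. Payload 5.6 kg.
Tool frame: the origin (TCP) lies midway between the tips of the shut fingers; the grasp point (between the pads) lies 19 mm behind it; z points along the fingers, y is the line along which they close (so a half turn about z gives the same grasp; the last joint's range is limited). The gripper opens to 92 mm and grips with 3 to 60 N. Pads are 20 mm wide; open, the fingers measure 128 mm over their backs; the gripper's body (75 mm by 189 mm) begins 69 mm behind the grasp point.
Start: joints at [-1.314, 0.468, -0.012, 1.603, 0.006, 1.071, -0.056], TCP at [192.005, 621.002, 214.592] pointing down, gripper open.
Joint ranges: [-2.53, 2.53], [-0.31, 2.02], [-1.57, 1.55], [0.28, 2.44], [-1.29, 4.43], [0.15, 1.84], [-2.92, 2.92]. Speed limits (rad/s): [2.57, 2.57, 3.14, 3.14, 3.14, 3.14, 3.14].

INTERFACE

Orientations are given as a rotation vector (axis times angle).
In Python, from cell import robot, grip, kin, viewer gives the robot as it stands. Calls block until the motion is done:
- robot.movep(position, orientation): joint-space move of the TCP to a pose.
- robot.servo_line(position, feed=150, rotation=None): straight line of the TCP; rotation=None keeps the orientation; feed is the mean speed in mm/s.
- robot.goto_joints(angles): joint-space move.
- grip(opening, newtons=None): opening from 0.0 (shut) to 1.0 (fully open); newtons is the grip in N (None keeps the last); returns when the fingers have stopped.
- robot.hold(seconds).
- kin.ik(position, orientation): joint angles nearest the present ones, or None.
- robot.observe(): the state.
- viewer.read_camera(name): name is "scene" or "top" or "wrist"; returns the picture (384x512x3 uint8, red, green, blue); there is no depth.
- viewer.camera_info(name): a dict with "camera_matrix" (3x3 intrinsics, pixels), "R" (3x3) and "t" (3): a world point X has camera coordinates R X + t. Camera axes: x right, y down, z forward; pixel columns grow to the right and rows downward; lengths in mm; the calibration is good to about 2 mm. A picture is of the moment at which its call begins: read the wrist's pose just before it. camera_info takes no time and is no camera call; for the wrist camera it gives the pose at the moment of the call.
A pose or a line that the arm cannot do raises robot.IKError and nothing moves.
- robot.job_done(): hands the job in; it is judged then, once.
Trained networks look in the newest picture that a camera, given by its name, has taken for a name from the list of things; names that differ only in an ending like _2 or _b are one class to them, and where a whole thing is asked for, a point or a joint stands for the part that bears it (a point fixed in the world has none). Each returns a list of dicts, best first, with "confidence" (0 to 1); they miss things now and then, are a little off and sometimes report something else, mostly with a low value. They report only what shows in the picture. A call takes as long as a camera call. They do not tell look-alikes from the thing itself.
- viewer.silhouettes(name, camera): "mask" (384x512 bool, what is visible of it).
- viewer.pinpoint(name, camera): "at" ([x, y, z] in mm, in the coordinates of the camera as it stood for that picture, good to about 4 mm: a listed point, or the origin of a listed thing).
The state is a dict: "t": time; "joints": joint angles; "joint_velocities": joint speeds; "joint_torque": joint torques, N m; "tcp_pos": TCP position; "tcp_rot": TCP orientation; "contact_force": force on the tool from outside, world axes, zero at the start; "wrist_torque": the same for the moment, N m; "grip_width": opening from 0.0 (shut) to 1.0 (fully open); "grip_force": force on a finger pad.
Only numpy, scipy, OpenCV 4.12 (cv2) and the standard library are available. Lean on these libraries where they do the work, as an engineer would, in place of code of your own. Each camera call takes 0.05 s, during which the arm holds its last target. There are 200 camera calls.

TASK

Put the loose throttle-lever clamp back on the used, slightly bent brush-cutter handlebar in the vise: thread it, right way up, over the bare end with its thumb lever trailing towards that end. Ease it round the bend by feel, turning it with the bar and never forcing it, and bring it gently but fully home against the stop collar. Let go of it there, and leave everything else on the bench where it is.

Things in the scene. Friction and masses are not known exactly. Their poses are not given: they have to be found in the camera images.
- lever_clamp_bore (a point): Middle of the bore of the lever clamp, a loose cast-aluminium block standing on its foot: 24 mm long along x (bore axis), 42 mm wide along y with flat sides to grip, 47 mm high; z up. This point lies half-way along it, 28 mm above the foot, 19 mm below the block's top. Through bore 27 mm in diameter. About 0.15 kg. Its soft bore is scored if pressed on the bar with over 12 N.
- lever_tip (a point): Outer end of the clamp's flat black thumb lever (on top of the block, 6 mm high, pointing to -x, the end that goes on last, overhanging it by 37 mm): 49 mm to -x of the bore's middle and 23 mm above it; axes as those of the clamp.
- bar: Bent steel handlebar, 25 mm round tube, level, 140 mm above the bench, gripped at its middle by the vise. Origin: on the centre line where the bend of the bare half begins; y along the straight part to the collar and vise, x to the convex side of the bend, z up. From here the bare half runs to -y, bending to -x; the other half wears a hand grip. The straight part is true; the bar does not give.
- bar_bend (a point): Half-way round the bare half's bend by the drawing: from the bar's origin an arc of 110 mm radius (centre x -110, y 0 mm) through 65 degrees, then 64 mm straight to the end at x -122, y -127 mm; the last 30 mm taper to 4 mm. Bent in use: all this half may be turned about the origin up to 3.2 degrees sideways and 2 up or down, its end off by up to 10 and 5 mm. Not reported: see or feel it.
- vise: Blue bench vise fixed to the bench, origin at its foot, 150 mm to +y of and 140 mm below the bar's origin, same axes. Jaws 100 mm wide along y, their tops 14 mm above the tube's centre line; it is 310 mm long along x and lower than the jaws elsewhere.
- bar_stop (a point): Middle of the outer (-y) face of the stop collar, a steel ring 38 mm across and 12 mm thick fixed on the bar's straight part, 53 mm from the start of the bend; the vise jaws begin 35 mm behind it. Axes as the bar's. The clamp is home when its +x end touches this face, its bore's middle then 12 mm to -y of this point. Press it home with no more than a light push, under 30 N.
- grip_sleeve: Bystander: black rubber hand grip, 110 mm long, 41 mm at its flange, lying on the bench.
- screwdriver: Bystander: screwdriver, 200 mm long, lying on the bench.
- bar_bracket: Bystander: aluminium handlebar bracket, an open channel 50 x 60 mm, 26 mm high, with no bore.
- side_handle: Bystander: black side handle of a hammer drill, 140 mm long, lying on the bench.
- battery: Bystander: tool battery pack, 75 x 112 mm, 58 mm high.
- parts_dish: Bystander: small open steel dish, 90 mm across, 22 mm high.
- stop_collar: The stop collar itself, fixed; its origin is the point bar_stop.
Not all that is in view belongs to the job. Leave any blue or purple look-alike of the part that bears lever_clamp_bore alone.

How it is judged:
By the outcome, as a careful person would: the job done as asked, in the order asked, and still so for the second after the job is handed in, with the robot touching nothing.
It also fails if it takes over 72 s, if anything falls off the work surface, if the arm or the gripper's body presses on something with over 40 N, if the wrist force passes 120 N, or if a joint passes its speed limit or range.

## Working session

There is one attempt and no reset: what is moved stays moved. The work goes in short steps, each a Python script; the robot and the scene stay as the last script left them, time stands still between calls to the robot, and variables do not carry over. Pictures are saved under pics/ and viewed, at most 10 in all, crops included, and the job is handed in when it is done.

```bash
ls; mkdir -p pics; python3 - <<'E'
from cell import robot, grip, kin, viewer
import cv2, numpy as np
s=robot.observe(); print(s)
ims=[]
for c in ("scene","top"):
    im=viewer.read_camera(c); cv2.imwrite(f"pics/{c}0.png",im[:,:,::-1]); ims.append(im)
    ci=viewer.camera_info(c); R=np.array(ci["R"]);t=np.array(ci["t"]); print(c,ci["camera_matrix"],"pos",-R.T@t,"fwd",R[2])
    for n in ("lever_clamp_bore","lever_tip","bar","bar_bend","bar_stop","vise"):
        for d in viewer.pinpoint(n,c): print(n,round(d["confidence"],2),(R.T@(np.array(d["at"])-t)).round(1))
def up(i): return cv2.resize(i,(800,600))
cv2.imwrite("pics/s0.png",up(ims[0])[:,:,::-1]);cv2.imwrite("pics/t0.png",up(ims[1])[:,:,::-1])
print(robot.observe()["t"])
E
```

```text
pics
{'t': 0.0, 'joints': array([-1.31400032,  0.46832163, -0.01160841,  1.60362952,  0.00596402,
        1.07140135, -0.05632132]), 'joint_velocities': array([ 2.43112895e-04,  1.01191294e-03,  1.25537668e-05, -7.39612737e-04,
        1.46006981e-03,  1.56545695e-03,  1.51598592e-03]), 'joint_torque': array([-2.41284051e-04, -5.20554149e+01, -1.27381834e-02, -2.43746656e+01,
       -5.66988077e-02,  1.71718758e-02,  1.43278648e-04]), 'tcp_pos': array([191.8424949 , 620.43088168, 213.67394344]), 'tcp_rot': array([-4.69282758e-01, -3.10617135e+00,  2.69657090e-03]), 'contact_force': array([0.07254736, 0.61691444, 0.61566353]), 'wrist_torque': array([ 0.00118217, -0.01051878, -0.04773142]), 'grip_force': 0.0, 'grip_width': 0.997755779624099}
scene [[364.24138616   0.         253.78630499]
 [  0.         364.24138616 185.70785866]
 [  0.           0.           1.        ]] pos [1091.38372503  346.01410824  819.0815082 ] fwd [-0.58370933 -0.4333021  -0.68668239]
lever_clamp_bore 0.81 [ 519.4 -239.    29.8]
lever_clamp_bore 0.81 [ 565.  -313.4   29. ]
lever_clamp_bore 0.75 [ 561.2 -156.1 
[... 490 characters left out ...]
7570141]
 [  0.         414.65665478 197.36666096]
 [  0.           0.           1.        ]] pos [ 317.22098071  -87.94734639 1276.41161703] fwd [ 0.16152449 -0.00772902 -0.98683844]
lever_clamp_bore 0.71 [ 642.8 -226.4   26.4]
lever_clamp_bore 0.65 [ 557.1 -156.3   27.8]
lever_clamp_bore 0.54 [ 574.  -316.6   25.9]
lever_tip 0.78 [ 600.5 -200.7   53.8]
lever_tip 0.72 [ 604.2 -350.    51. ]
lever_tip 0.66 [ 506.6 -286.4   50.6]
lever_tip 0.5 [ 506.9 -158.4   50.7]
bar 0.76 [630.5  77.9 144. ]
bar 0.65 [420.9  80.   -0. ]
bar 0.54 [371.  301.5   0.5]
bar_bend 0.84 [621.4  15.1 139.2]
bar_stop 0.65 [628.9 130.4 138.7]
vise 0.66 [631.7  77.4 146. ]
vise 0.58 [6.200e+02 2.228e+02 6.000e-01]
0.7
```

View pics/s0.png

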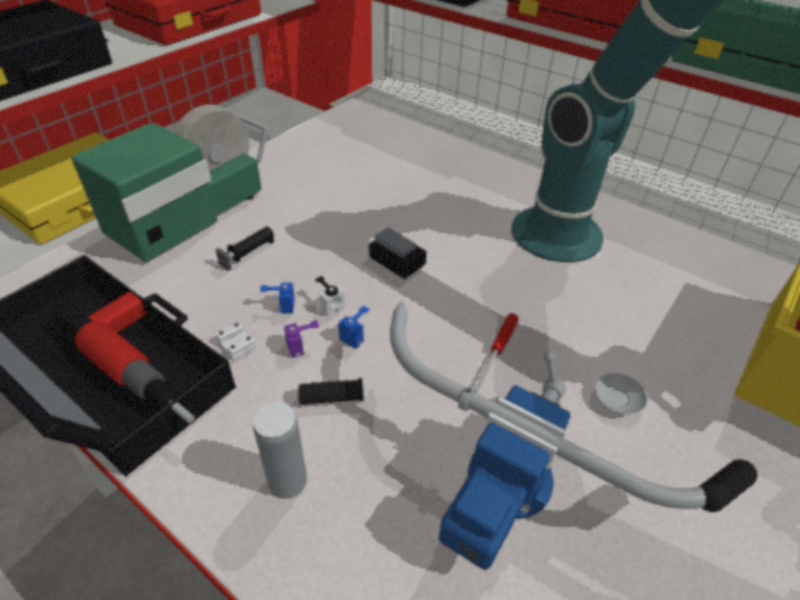

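View pics/t0.png

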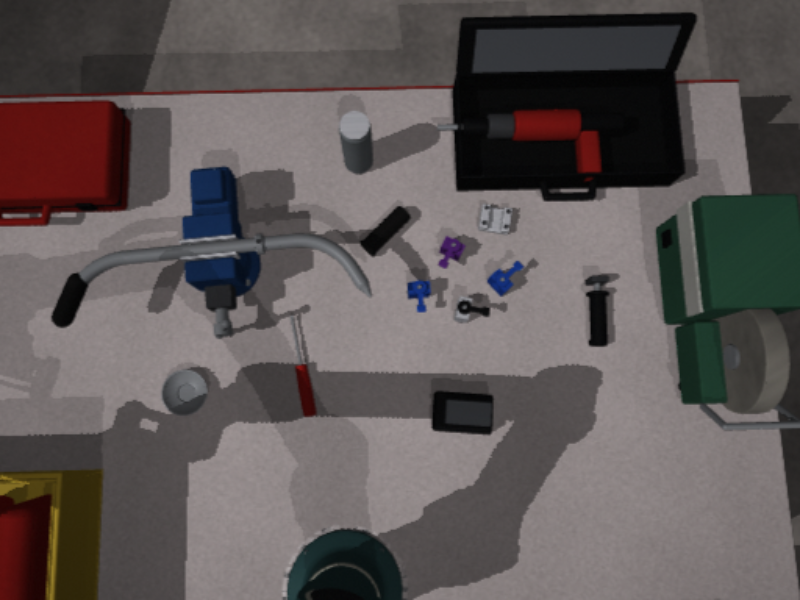

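Candidates (in the 800x600 scene picture): blue clamp (285,297), silver clamp with black lever (330,297), purple (295,340), blue (350,330), and the silver bracket with no bore (237,340). I choose the silver one at (330,297): its bore is about (519,-239) and its lever points to -y. Next I check it close up with the wrist camera and measure the bar.

```bash
cat > h.py <<'E'
from cell import robot, grip, kin, viewer
import cv2, numpy as np
from scipy.spatial.transform import Rotation as Ro
def rot(yaw,flip=0,pitch=0):
    """tool down, tool x = clamp +x (yaw rad); flip: opposite; pitch: clamp +x raised by pitch"""
    M=np.array([[np.cos(yaw),np.sin(yaw),0],[np.sin(yaw),-np.cos(yaw),0],[0,0,-1]])
    M=(Ro.from_rotvec(-pitch*np.array([-np.sin(yaw),np.cos(yaw),0]))).as_matrix()@M
    if flip: M=M@np.diag([-1,-1,1])
    return Ro.from_matrix(M).as_rotvec()
def shot(c,tag=None):
    ci=viewer.camera_info(c); im=viewer.read_camera(c)
    if tag: np.savez(f"pics/{tag}.npz",im=im,K=ci["camera_matrix"],R=ci["R"],t=ci["t"]); cv2.imwrite(f"pics/{tag}.png",im[:,:,::-1])
    return im,np.array(ci["camera_matrix"]),np.array(ci["R"]),np.array(ci["t"])
E
python3 - <<'E'
from h import *
for f in (0,1):
  for p,y in (((515,-239,350),78),((515,-239,10),78),((480,-80,120),25),((630,110,120),90)):
    q=kin.ik(np.array(p,float),rot(np.radians(y),f)); print(f,p,None if q is None else np.round(q,2))
ci=viewer.camera_info("wrist");s=robot.observe()
R=np.array(ci["R"]);T=Ro.from_rotvec(s["tcp_rot"]).as_matrix()
print("cam in tool",T.T@(-R.T@np.array(ci["t"])-s["tcp_pos"]),"fwd",T.T@R[2], ci["camera_matrix"])
E
```

```text
0 (515, -239, 350) [-0.62  0.5   1.41  1.69 -0.5   1.39  0.66]
0 (515, -239, 10) [-0.18  0.74  0.74  1.96 -0.75  0.73  0.81]
0 (480, -80, 120) [-0.64  0.44  0.92  2.12 -0.49  0.8  -0.55]
0 (630, 110, 120) [-0.63  0.6   0.57  1.73 -0.39  0.92  0.1 ]
1 (515, -239, 350) [-0.6   0.46  1.37  1.69 -0.46  1.37 -2.51]
1 (515, -239, 10) [-0.48  1.18  1.33  1.98 -1.29  1.21 -1.95]
1 (480, -80, 120) [-0.28  0.34  0.44  2.1  -0.21  0.74  2.31]
1 (630, 110, 120) [-0.13  0.56 -0.13  1.7   0.09  0.89  2.85]
cam in tool [ 7.79616498e+01  1.95980002e-02 -1.69793923e+02] fwd [-2.79722871e-01  7.38293787e-04  9.60080502e-01] [[307.58283544   0.         253.38712023]
 [  0.         307.58283544 192.19594857]
 [  0.           0.           1.        ]]
```

```bash
python3 - <<'E'
from h import *
def see(names,tag):
    im,K,R,t=shot("wrist",tag)
    print(tag,robot.observe()["t"])
    for n in names:
        for d in viewer.pinpoint(n,"wrist"):
            if d["confidence"]>.4: print("  ",n,round(d["confidence"],2),(R.T@(np.array(d["at"])-t)).round(1))
robot.movep(np.array([600,60,330.]),rot(np.radians(60))); see(("bar","bar_bend","bar_stop"),"w1")
robot.movep(np.array([480,-60,300.]),rot(np.radians(40))); see(("bar","bar_bend","bar_stop"),"w2")
robot.movep(np.array([515,-225,170.]),rot(np.radians(78))); see(("lever_clamp_bore","lever_tip"),"w3")
robot.servo_line(np.array([530,-215,220.]),feed=200); see(("lever_clamp_bore","lever_tip"),"w4")
a=[cv2.imread(f"pics/w{i}.png") for i in (1,2,3,4)]
cv2.imwrite("pics/m.png",cv2.resize(np.vstack([np.hstack(a[:2]),np.hstack(a[2:])]),(800,600),interpolation=cv2.INTER_AREA))
E
```

```text
w1 3.2417
   bar 0.84 [633.8  77.  137.9]
   bar_bend 0.81 [622.4  14.8 140.9]
   bar_stop 0.75 [631.9 131.4 137.5]
w2 4.1667
   bar_bend 0.94 [622.   16.3 139.2]
w3 5.4917
   lever_clamp_bore 0.97 [ 559.4 -154.5   31.3]
   lever_clamp_bore 0.87 [ 516.9 -239.8   24.7]
   lever_clamp_bore 0.84 [ 640.6 -222.6   26.7]
   lever_clamp_bore 0.66 [ 572.9 -312.6   25.2]
   lever_tip 0.75 [ 507.3 -285.9   48. ]
   lever_tip 0.59 [ 598.6 -204.    49.2]
   lever_tip 0.58 [ 514.2 -161.4   50.8]
w4 6.0583
   lever_clamp_bore 0.97 [ 519.4 -238.3   25.7]
   lever_clamp_bore 0.69 [ 642.7 -221.2   29. ]
   lever_clamp_bore 0.61 [ 572.4 -313.8   24.9]
   lever_clamp_bore 0.56 [ 559.8 -154.    28.3]
   lever_tip 0.81 [ 509.5 -288.5   51. ]
   lever_tip 0.63 [ 604.8 -349.7   47.2]
   lever_tip 0.6 [ 599.7 -202.1   52.3]
   lever_tip 0.58 [ 512.5 -159.3   51.3]
```

View pics/m.png

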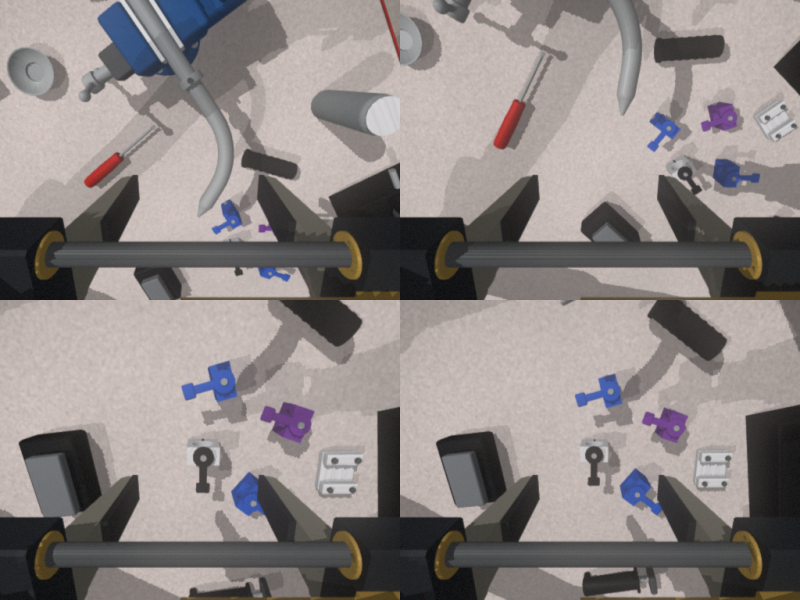

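The lower-left view shows the silver clamp with its black lever at (203,455), standing upright. The look-alikes around it are blue and purple, and the bracket has no lever. The measured bore height of 25-31 mm matches 28 mm. I grasp it and take bar views for the fit.

```bash
python3 - <<'E'
from h import *
yaw=np.radians(77); b=np.array([518.8,-239.0])
grip(0.8,25)
robot.movep(np.array([*b,80.]),rot(yaw))
robot.servo_line(np.array([*b,9.5]),feed=90)
s=robot.observe();print(s["t"],s["tcp_pos"],s["contact_force"])
grip(0.0,25)
s=robot.observe();print(s["t"],"w",s["grip_width"]*92,s["grip_force"],s["contact_force"])
robot.servo_line(np.array([*b,130.]),feed=150)
s=robot.observe();print(s["t"],"w",s["grip_width"]*92,s["grip_force"],s["contact_force"],s["wrist_torque"])
yw=np.radians(26)
k=0
for p,y in (((440,-95,150.),40),((430,-75,200.),20),((445,-79,121.),26)):
    robot.movep(np.array(p),rot(np.radians(y))); robot.hold(.15); shot("wrist",f"b{k}")
    m=viewer.silhouettes("bar","wrist"); print(k,[(round(d["confidence"],2),d["mask"].sum()) for d in m])
    if m: np.save(f"pics/b{k}_m.npy",m[0]["mask"])
    k+=1
s=robot.observe();print(s["t"],s["tcp_pos"],s["contact_force"],s["wrist_torque"])
for c in("top","scene"):
    shot(c,c+"1"); m=viewer.silhouettes("bar",c); print(c,[(round(d["confidence"],2),d["mask"].sum()) for d in m])
    if m: np.save(f"pics/{c}1_m.npy",m[0]["mask"])
a=[cv2.imread(f"pics/{n}.png") for n in ("b0","b1","b2","scene1")]
for i,n in enumerate(("b0","b1","b2","scene1")):
    try: 
        m=np.load(f"pics/{n}_m.npy").astype(np.uint8); c,_=cv2.findContours(m,cv2.RETR_EXTERNAL,cv2.CHAIN_APPROX_NONE); cv2.drawContours(a[i],c,-1,(0,255,0),1)
    except FileNotFoundError: pass
cv2.imwrite("pics/m2.png",cv2.resize(np.vstack([np.hstack(a[:2]),np.hstack(a[2:])]),(800,600),interpolation=cv2.INTER_AREA))
E
```

```text
8.175 [ 519.01032704 -239.35550294    9.76658513] [-0.78281084  0.96860716  0.14071384]
8.75 w 41.777430142177145 24.998459815979004 [-0.58477645  0.28085464  1.5636988 ]
9.7 w 41.69763286890929 24.998418912291527 [-0.48926616 -0.00493008 -2.55183535] [-0.00839103  0.08255359  0.00765807]
0 [(0.57, np.int64(2988))]
1 [(0.9, np.int64(2192)), (0.62, np.int64(7646))]
2 [(0.73, np.int64(3995))]
12.25 [446.01961909 -78.70685342 122.43816186] [ 0.0811734   0.05791841 -1.61995652] [-0.00198343  0.16273827 -0.03787253]
top [(0.87, np.int64(1886))]
scene [(0.69, np.int64(3419))]
```

View pics/m2.png

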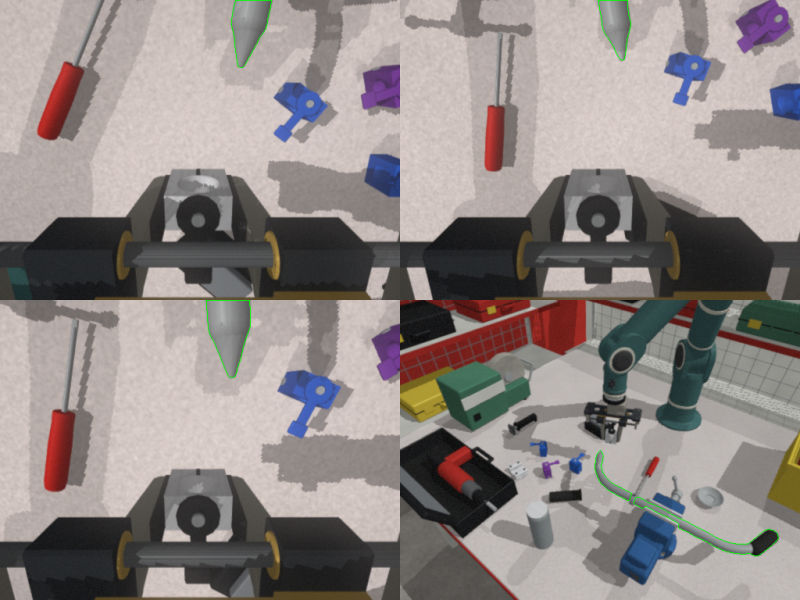

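```bash
cat > fit.py <<'E'
import numpy as np, cv2
from scipy.optimize import least_squares
from scipy.spatial.transform import Rotation as Ro
S=np.arange(-52,125+64-.2,1.0)   # arc length from origin towards bare end (negative = straight to collar)
L=110*np.radians(65); 
def local(s):
    s=np.asarray(s,float); a=np.clip(s/110,0,np.radians(65)); e=np.clip(s-L,0,None)
    x=-110+110*np.cos(a)-e*np.sin(a); y=-110*np.sin(a)-e*np.cos(a)+np.clip(-s,0,None)
    return np.stack([x,y,0*s],-1),a
def bar(p,s):
    """p=[x,y,z,yaw of bar-y from world y, side, vert]; returns points and +x(entry) directions"""
    s=np.asarray(s,float); P,a=local(s); D=np.stack([np.sin(a),np.cos(a),0*a],-1)
    B=Ro.from_euler('ZX',[p[4],p[5]]); bent=(s>0)[:,None]
    P=np.where(bent,B.apply(P),P); D=np.where(bent,B.apply(D),D)
    W=Ro.from_euler('z',p[3]); return W.apply(P)+p[:3],W.apply(D)
def rad(s): return np.where(s>L+34,12.5-(s-L-34)*(10.5/30),12.5)
def proj(P,v):
    C=P@v["R"].T+v["t"]; q=C@v["K"].T; return q[:,:2]/q[:,2:],C[:,2]
def load(n,mask=True):
    d=np.load(f"pics/{n}.npz"); v={k:d[k] for k in d.files}
    if mask:
        m=np.load(f"pics/{n}_m.npy").astype(np.uint8)
        c=max(cv2.findContours(m,cv2.RETR_EXTERNAL,cv2.CHAIN_APPROX_NONE)[0],key=len)[:,0,:].astype(float)
        v["c"]=c[(c[:,0]>2)&(c[:,0]<509)&(c[:,1]>2)&(c[:,1]<381)]
    return v
def res_mask(p,v,w,lo,maxpx):
    P,_=bar(p,S); u,z=proj(P,v); f=v["K"][0,0]
    d=np.linalg.norm(v["c"][:,None]-u[None],axis=2); i=d.argmin(1)
    r=d[np.arange(len(i)),i]-rad(S[i])*f/z[i]+.3
    mm=r*z[i]/f; mm=np.where((S[i]>lo)&(S[i]<188)&(np.abs(r)<maxpx),mm,0)
    return mm*w
def edges(p,v,half,lo=-45,hi=184):
    """offset (mm) of the true image edges from the predicted ones"""
    g=cv2.GaussianBlur(v["im"].astype(np.float32),(0,0),1.0)
    s=np.arange(lo,hi,3.0); P,_=bar(p,s); u,z=proj(P,v); f=v["K"][0,0]
    T=np.gradient(u,axis=0); T/=np.linalg.norm(T,axis=1)[:,None]; out=[]
    for sg in(1,-1):
        N=sg*np.stack([-T[:,1],T[:,0]],1); e=u+N*(rad(s)*f/z)[:,None]
        k=np.arange(-half,half+.1,.25); q=e[:,None]+N[:,None]*k[None,:,None]
        I=cv2.remap(g,q[...,0].astype(np.float32),q[...,1].astype(np.float32),cv2.INTER_LINEAR)
        G=np.abs(np.gradient(I,axis=1)).sum(2); j=G.argmax(1); ok=(G.max(1)>4)&(j>0)&(j<len(k)-1)&(e>3).all(1)&(e[:,0]<508)&(e[:,1]<380)
        out+= [(a,b,sg,c) for a,b,c in zip(s[ok],(k[j]*z/f)[ok],(k[j])[ok])]
    return np.array(out)
def fit_edges(p,views,half):
    """freeze edge pixels found round p, then solve"""
    obs=[]
    for n,v in views.items():
        E=edges(p,v,half)
        if len(E)==0: continue
        s=E[:,0];sg=E[:,2]
        P,_=bar(p,np.arange(-60,190.,1)); 
        obs.append((n,v,s,sg,E[:,3]))
    def pred(p,v,s,sg):
        u,z=proj(bar(p,s)[0],v);u2,_=proj(bar(p,s+.5)[0],v);u1,_=proj(bar(p,s-.5)[0],v)
        T=u2-u1;T/=np.linalg.norm(T,axis=1)[:,None];N=sg[:,None]*np.stack([-T[:,1],T[:,0]],1)
        return u+N*(rad(s)*v["K"][0,0]/z)[:,None],N,z/v["K"][0,0]
    fr=[]
    for n,v,s,sg,k in obs:
        e,N,m=pred(p,v,s,sg); fr.append((v,s,sg,e+N*k[:,None]))
    def fun(x):
        r=[]
        for v,s,sg,t in fr:
            e,N,m=pred(x,v,s,sg); r.append(((t-e)*N).sum(1)*m/np.sqrt(len(s)))
        r.append([(x[4])/np.radians(10),(x[5])/np.radians(10)]); return np.concatenate(r)
    o=least_squares(fun,p,loss='soft_l1',f_scale=.05,x_scale=[1,1,1,.01,.01,.01]); return o.x
E
cat > run1.py <<'E'
from fit import *
p0=np.array([632.,77.5,139.5,0,0,0])
M={n:load(n) for n in("b0","b1","b2","top1","scene1")}
pr=lambda t,p:print(t,p[:3].round(1),np.degrees(p[3:]).round(2),"tip",bar(p,[188.8])[0][0].round(1))
for mx in(15,6,4):
    o=least_squares(lambda p:np.concatenate([res_mask(p,v,1/np.sqrt(len(v["c"])),-50,mx) for v in M.values()]+[(p[:3]-p0[:3])/20,p[4:]*2]),p0,loss='soft_l1',f_scale=.1,x_scale=[1,1,1,.01,.01,.01]);p=o.x; pr(mx,p)
for n in("w1","w2"): M[n]=load(n,False)
for h in(6,4,3,3,3): p=fit_edges(p,M,h); pr("e",p)
for n in M:
    E=edges(p,M[n],4); print(n,len(E),"side+ %.2f side- %.2f mad %.2f"%(np.median(E[E[:,2]>0,1]),np.median(E[E[:,2]<0,1]),np.median(abs(E[:,1]))))
for n in M:
    q=fit_edges(p,{k:v for k,v in M.items() if k!=n},3); pr("-"+n,q)
np.save("bar.npy",p)
E
python3 run1.py
```

```text
15 [632.   77.5 139.5] [29.54 -0.   -0.  ] tip [588.7 -92.7 139.5]
6 [631.6  78.4 139.8] [ 0.19  0.16 -0.4 ] tip [510.9 -49.  140.7]
4 [632.   77.9 139.7] [ 0.07  0.06 -0.21] tip [510.7 -49.1 140.1]
e [632.8  55.  139.9] [  1.88 -11.21  -5.47] tip [492.5 -49.8 152. ]
e [634.5  45.4 140.4] [  1.23 -14.6   -7.82] tip [487.3 -48.7 157.7]
e [632.5  37.4 141.1] [ -4.24 -12.23  -9.02] tip [480.5 -48.2 161. ]
e [631.6  33.8 140.9] [ -6.76 -11.15  -8.23] tip [477.4 -48.2 159. ]
e [630.1  30.  141.1] [-10.99  -8.71  -7.87] tip [473.3 -47.3 158.4]
b0 1 side+ nan side- 0.00 mad 0.00
b1 2 side+ nan side- 0.00 mad 1.45
b2 4 side+ 0.00 side- 0.96 mad 1.22
top1 88 side+ 2.11 side- 0.00 mad 2.82
scene1 119 side+ -0.60 side- 0.00 mad 0.65
w1 110 side+ 0.29 side- 0.00 mad 0.61
w2 70 side+ -0.24 side- 0.49 mad 0.73
-b0 [630.   30.4 140.9] [-11.4   -7.55  -6.41] tip [474.2 -49.2 155.1]
-b1 [630.   30.1 140.9] [-11.42  -7.79  -6.7 ] tip [473.8 -48.8 155.7]
-b2 [630.2  31.  141. ] [-11.32  -7.25  -5.79] tip [474.8 -49.9 153.8]
-top1 [630.6  31.2 140.3] [-8.69 -9.99 -7.37] tip [475.2 -49.  156.5]
-scene1 [630.5  32.2 140.8] [-12.84  -5.38  -7.88] tip [475.8 -49.  158.1]
-w1 [629.   27.9 141. ] [-12.95  -7.26  -7.41] tip [471.5 -48.1 157.3]
-w2 [631.2  33.3 141.2] [-10.01  -7.86  -6.76] tip [476.9 -49.2 156.2]
  return _methods._mean(a, axis=axis, dtype=dtype,
  ret = ret.dtype.type(ret / rcount)
```

```bash
cat > run1.py <<'E'
from fit import *
import fit
p0=np.array([631.5,77.5,139.5,0,0,0]); sg0=np.array([4,3,3,.05,.035,.025])
def rm(p,v):
    P,_=bar(p,S); u,z=proj(P,v); f=v["K"][0,0]
    d=np.linalg.norm(v["c"][:,None]-u[None],axis=2); i=d.argmin(1)
    return (d[np.arange(len(i)),i]-rad(S[i])*f/z[i]+.3)*z[i]/f, S[i]
M={n:load(n) for n in("b0","b1","b2","top1","scene1")}
for n,v in M.items():   # keep contour points of our half only
    r,s=rm(p0,v); k=(abs(r)<10)&(s>-40)&((s<188)|(n[0]=="b")); v["c"]=v["c"][k]
pr=lambda t,p:print(t,p[:3].round(1),np.degrees(p[3:]).round(2),"tip",bar(p,[188.8])[0][0].round(1))
def solve(M,p=p0):
    w=lambda v:1/1.0/np.sqrt(len(v["c"])/3)
    f=lambda p:np.concatenate([np.clip(rm(p,v)[0],-8,8)*w(v) for v in M.values()]+[(p-p0)/sg0])
    return least_squares(f,p,loss='soft_l1',f_scale=.5,x_scale=[1,1,1,.01,.01,.01],diff_step=1e-4).x
p=solve(M); pr("all",p)
for n in M:
    r,s=rm(p,M[n]); print(n,len(r),"med %.2f mad %.2f"%(np.median(r),np.median(abs(r))))
for n in M: pr("-"+n,solve({k:v for k,v in M.items() if k!=n},p))
np.save("bar.npy",p)
for n in("w1","w2"):M[n]=load(n,False)
tiles=[]
for n in("b2","w1","w2","scene1"):
    v=M[n]; im=v["im"][:,:,::-1].copy(); u,z=proj(bar(p,S)[0],v)
    T=np.gradient(u,axis=0);T/=np.linalg.norm(T,axis=1)[:,None]
    big=cv2.resize(im,None,fx=2,fy=2)
    for sg in(1,-1):
        e=u+sg*np.stack([-T[:,1],T[:,0]],1)*(rad(S)*v["K"][0,0]/z)[:,None]
        cv2.polylines(big,[(e*2+.5).astype(int)],False,(0,0,255),1)
    c=(u[(u>5).all(1)&(u[:,0]<505)].mean(0)*2).astype(int); x=np.clip(c[0]-200,0,624);y=np.clip(c[1]-150,0,468); tiles.append(big[y:y+300,x:x+400])
cv2.imwrite("pics/ov.png",np.vstack([np.hstack(tiles[:2]),np.hstack(tiles[2:])]))
E
python3 run1.py
```

```text
all [598.7  93.5 142.5] [ 7.11  4.5  -1.99] tip [505.2 -55.  146.9]
b0 76 med -0.74 mad 2.11
b1 70 med -0.45 mad 1.33
b2 89 med -1.00 mad 1.79
top1 0 med nan mad nan
scene1 0 med nan mad nan
-b0 [595.8  94.3 140.9] [ 8.5   4.42 -1.05] tip [505.7 -56.4 143.2]
-b1 [595.5  94.5 141.6] [ 8.21  4.75 -1.6 ] tip [505.5 -56.3 145.1]
-b2 [598.6  93.6 142.5] [ 7.16  4.53 -1.97] tip [505.3 -55.1 146.8]
-top1 [594.7  94.3 141.9] [ 8.35  4.76 -1.83] tip [505.1 -56.7 146. ]
-scene1 [594.7  94.3 141.9] [ 8.35  4.76 -1.83] tip [505.1 -56.7 146. ]run1.py:13: RuntimeWarning: divide by zero encountered in scalar divide
  w=lambda v:1/1.0/np.sqrt(len(v["c"])/3)
  return _methods._mean(a, axis=axis, dtype=dtype,
  ret = ret.dtype.type(ret / rcount)
```

View pics/ov.png

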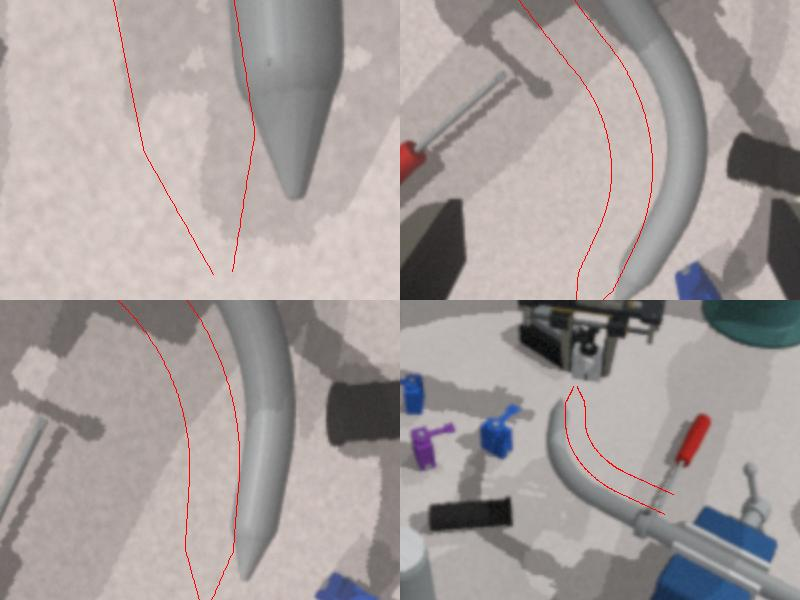

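```bash
python3 - <<'E'
from fit import *
p0=np.array([631.5,77.5,139.5,0,0,0])
for n in("b2","top1","scene1"):
    v=load(n); u,z=proj(bar(p0,[-50,0,62,124,188.])[0],v); print(n,v["t"],len(v["c"]),v["c"].min(0),v["c"].max(0),u.round(0).tolist(),z.round(0))
E
```

```text
b2 [-267.42703702  347.5274542   403.85314487] 198 [264.   3.] [320.  99.] [[-78.0, -478.0], [75.0, -377.0], [213.0, -216.0], [257.0, -33.0], [254.0, 120.0]] [ 98. 104. 115. 132. 149.]
top1 [ -84.43892495  521.47613435 1207.6933434 ] 293 [ 33. 153.] [162. 209.] [[169.0, 155.0], [186.0, 154.0], [207.0, 159.0], [222.0, 175.0], [232.0, 195.0]] [1171. 1171. 1169. 1162. 1153.]
scene1 [ 376.92377273 -136.78562995 1349.42835172] 386 [299. 252.] [484. 327.] [[295.0, 253.0], [277.0, 242.0], [261.0, 226.0], [259.0, 208.0], [264.0, 191.0]] [830. 851. 887. 931. 977.]
```

```bash
python3 - <<'E'
s=open('fit.py').read()
s=s.replace("""c=max(cv2.findContours(m,cv2.RETR_EXTERNAL,cv2.CHAIN_APPROX_NONE)[0],key=len)[:,0,:].astype(float)""","""c=np.vstack([k for k in cv2.findContours(m,cv2.RETR_EXTERNAL,cv2.CHAIN_APPROX_NONE)[0] if len(k)>40])[:,0,:].astype(float)""")
open('fit.py','w').write(s)
s=open('run1.py').read()
s=s.replace("(abs(r)<10)","(abs(r)<(30 if n[0]=='b' else 12))").replace(",-8,8)",",-30,30)")
open('run1.py','w').write(s)
E
python3 run1.py
```

```text
all [632.8  76.8 138.3] [4.02 2.97 0.26] tip [527.6 -63.8 137.7]
b0 171 med -0.15 mad 0.22
b1 151 med -0.38 mad 0.42
b2 198 med -0.23 mad 0.31
top1 115 med -1.32 mad 1.51
scene1 116 med 0.08 mad 0.76
-b0 [632.8  76.8 138.3] [4.02 2.97 0.26] tip [527.6 -63.8 137.7]
-b1 [632.8  76.8 138.3] [4.02 2.97 0.26] tip [527.6 -63.8 137.7]
-b2 [632.8  76.8 138.3] [4.02 2.97 0.26] tip [527.6 -63.8 137.7]
-top1 [632.9  76.8 138.3] [4.01 2.96 0.26] tip [527.6 -63.8 137.7]
-scene1 [632.8  76.8 138.3] [4.02 2.97 0.26] tip [527.6 -63.8 137.7]
```

View pics/ov.png

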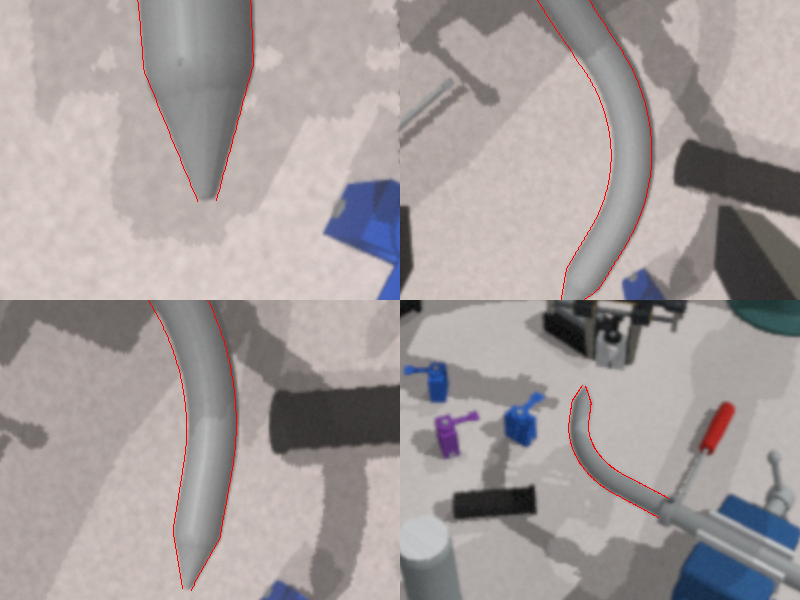

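```bash
cat > run2.py <<'E'
from fit import *
p=np.load("bar.npy")
V={n:load(n,False) for n in("b0","b1","b2","w1","w2","scene0x","top1") if n!="scene0x"}
V["scene1"]=load("scene1",False)
pr=lambda t,p:print(t,p[:3].round(1),np.degrees(p[3:]).round(2),"tip",bar(p,[188.8])[0][0].round(1),"mid",bar(p,[62])[0][0].round(1))
for h in(5,4,3,3): p=fit_edges(p,V,h); 
pr("edge",p)
for n in V:
    E=edges(p,V[n],4); print(n,len(E),"+ %.2f - %.2f mad %.2f"%(np.median(E[E[:,2]>0,1]),np.median(E[E[:,2]<0,1]),np.median(abs(E[:,1]))))
for n in V: pr("-"+n,fit_edges(p,{k:v for k,v in V.items() if k!=n},3))
np.save("bar2.npy",p)
from h import robot
s=robot.observe();print(s["t"],s["tcp_pos"],s["contact_force"])
E
python3 run2.py
```

```text
edge [635.2  79.9 142.5] [3.76 3.54 0.07] tip [530.7 -61.3 142.4] mid [625.8  19.4 142.4]
b0 20 + 1.39 - 0.80 mad 0.92
b1 26 + 1.02 - 1.10 mad 1.10
b2 21 + 1.20 - 0.92 mad 0.99
w1 151 + 0.31 - 0.00 mad 0.31
w2 83 + 0.25 - 0.50 mad 0.51
top1 109 + -1.41 - -1.41 mad 2.82
scene1 146 + 0.00 - 0.00 mad 0.59
-b0 [635.3  81.1 143.6] [2.08 5.73 0.94] tip [532.1 -61.  141.5] mid [626.4  20.6 142.6]
-b1 [635.3  81.1 143.6] [2.21 5.52 0.79] tip [531.9 -60.8 141.8] mid [626.4  20.6 142.8]
-b2 [635.3  80.7 143.6] [2.19 5.4  0.81] tip [531.6 -60.9 141.8] mid [626.2  20.2 142.7]
-w1 [636.1  82.9 144.2] [3.73 4.46 0.44] tip [533.9 -59.9 143.2] mid [627.6  22.3 143.7]
-w2 [635.4  82.6 143.8] [2.41 5.87 0.85] tip [533.4 -60.3 141.9] mid [627.   22.  142.9]
-top1 [635.   80.  142.2] [3.48 3.96 0.03] tip [530.9 -61.5 142.2] mid [625.7  19.5 142.2]
-scene1 [634.7  81.9 148.2] [2.12 6.15 2.86] tip [532.7 -60.8 141.9] mid [626.4  21.4 145.3]
12.45 [445.43250375 -78.53789401 121.62625879] [ 0.03340093 -0.1786834  -1.74415247]
```

```bash
cat > run3.py <<'E'
from fit import *
p=np.load("bar.npy"); p0=np.array([632.5,77.5,140,0.06,0.04,0]); sg0=np.array([4,2.5,1.,.05,.025,.02])
M={n:load(n) for n in("b0","b1","b2","scene1")}; W={n:load(n,False) for n in("w1","w2","scene1")}
def rm(p,v):
    P,_=bar(p,S); u,z=proj(P,v); f=v["K"][0,0]
    d=np.linalg.norm(v["c"][:,None]-u[None],axis=2); i=d.argmin(1)
    return (d[np.arange(len(i)),i]-rad(S[i])*f/z[i]+.4)*z[i]/f, S[i]
for n,v in M.items(): r,s=rm(p,v); v["c"]=v["c"][(abs(r)<5)&(s>-40)]
def pred(p,v,s,sg):
    u,z=proj(bar(p,s)[0],v);T=proj(bar(p,s+.5)[0],v)[0]-proj(bar(p,s-.5)[0],v)[0]
    T/=np.linalg.norm(T,axis=1)[:,None];N=sg[:,None]*np.stack([-T[:,1],T[:,0]],1)
    return u+N*(rad(s)*v["K"][0,0]/z)[:,None],N,z/v["K"][0,0]
def solve(p,M,W,it=4,bias=True):
    for _ in range(it):
        fr=[]
        for n,v in W.items():
            E=edges(p,v,4,hi=150); e,N,m=pred(p,v,E[:,0],E[:,2]); fr.append((v,E[:,0],E[:,2],e+N*E[:,3][:,None]))
        def f(x):
            o=[np.clip(rm(x,v)[0],-10,10)/np.sqrt(len(v["c"]))*2 for v in M.values()]
            for v,s,sg,t in fr:
                e,N,m=pred(x,v,s,sg); o.append(((t-e)*N).sum(1)*m/np.sqrt(len(s))*2)
            return np.concatenate(o+[(x-p0)/sg0])
        p=least_squares(f,p,loss='soft_l1',f_scale=.5,x_scale=[1,1,1,.01,.01,.01],diff_step=1e-5).x
    return p
pr=lambda t,p:print(t,p[:3].round(1),np.degrees(p[3:]).round(2),"tip",bar(p,[188.8])[0][0].round(1),"mid",bar(p,[62])[0][0].round(1),"stop",bar(p,[-53])[0][0].round(1))
q=solve(p,M,W); pr("all",q); np.save("bar3.npy",q)
for n,v in M.items(): r,s=rm(q,v); print(n,np.median(r).round(2),np.median(abs(r)).round(2))
for n,v in W.items(): E=edges(q,v,4,hi=150); print(n,[np.median(E[(E[:,2]==g),1]).round(2) for g in(1,-1)])
for n in ("b0","b2"): pr("-"+n,solve(q,{k:v for k,v in M.items() if k!=n},W))
for n in ("w1","w2","scene1"): pr("-"+n,solve(q,{k:v for k,v in M.items() if k!=n},{k:v for k,v in W.items() if k!=n}))
E
python3 run3.py
```

```text
all [634.   77.1 140.1] [4.6  2.12 0.07] tip [528.2 -63.  139.9] mid [624.   16.7 140. ] stop [629.8 129.9 140.1]
b0 0.05 0.28
b1 -0.19 0.34
b2 0.01 0.23
scene1 0.23 0.77
w1 [np.float64(-0.3), np.float64(0.6)]
w2 [np.float64(0.0), np.float64(0.5)]
scene1 [np.float64(0.0), np.float64(0.0)]
-b0 [634.4  77.4 140.4] [ 4.62  2.11 -0.02] tip [528.5 -62.8 140.4] mid [624.3  17.  140.4] stop [630.1 130.2 140.4]
-b2 [634.   77.2 140.1] [4.36 2.41 0.04] tip [528.3 -63.  140. ] mid [624.1  16.8 140.1] stop [630.  130.1 140.1]
-w1 [634.2  77.  140.3] [ 4.27  2.35 -0.05] tip [528.1 -62.9 140.4] mid [624.1  16.7 140.3] stop [630.3 129.9 140.3]
-w2 [634.   77.1 140.1] [4.6  2.12 0.07] tip [528.2 -63.  139.9] mid [624.   16.7 140. ] stop [629.8 129.9 140.1]
-scene1 [634.1  77.2 140.1] [ 4.32  2.44 -0.01] tip [528.3 -63.  140.1] mid [624.1  16.9 140.1] stop [630.1 130.1 140.1]
```

```bash
cat > go.py <<'E'
from h import *
from fit import bar
import json,os
p=np.load("bar3.npy"); ZO=18.2
def st():
    return json.load(open("st.json")) if os.path.exists("st.json") else dict(s=218.,n=0.,z=0.,y=0.,pt=0.)
def pose(c):
    s=c["s"]; P,_=bar(p,[s-12,s,s+12]); d=P[0]-P[2]; d/=np.linalg.norm(d)
    yaw=np.arctan2(d[1],d[0])+c["y"]; pit=np.arcsin(d[2])+c["pt"]
    n=np.array([-d[1],d[0],0])/np.hypot(d[0],d[1])
    B=.5*P[1]+.25*(P[0]+P[2])+n*c["n"]+np.array([0,0,c["z"]])
    r=rot(yaw,0,pit); return B+ZO*Ro.from_rotvec(r).as_matrix()[:,2],r,d,n
def force(base,d,n,k=3):
    f=[];m=[]
    for _ in range(k):
        robot.hold(.015); o=robot.observe(); f.append(o["contact_force"]);m.append(o["wrist_torque"])
    F=np.mean(f,0)-base[0];T=np.mean(m,0)-base[1]
    return np.array([F@d,F@n,F[2]]),np.array([T@d,T@n,T[2]]),o
def run(s_end,base,step=3.,feed=40,gain=.06,db=1.5,fmax=8.,every=1,amax=None):
    c=st();k=0
    while c["s"]>s_end+1e-6:
        c["s"]=max(s_end,c["s"]-step); q,r,d,n=pose(c); robot.servo_line(q,feed=feed,rotation=r)
        F,T,o=force(base,d,n); k+=1
        if k%every==0: print("%5.1f t%.2f F a%.1f n%.1f z%.1f T %s off %.2f %.2f err %s g%.1f"%(c["s"],o["t"],*F,T.round(2),c["n"],c["z"],(o["tcp_pos"]-q).round(1),o["grip_width"]*92))
        c["n"]+=np.clip(gain*np.sign(F[1])*max(0,abs(F[1])-db),-.5,.5); c["z"]+=np.clip(gain*np.sign(F[2])*max(0,abs(F[2])-db),-.5,.5)
        json.dump(c,open("st.json","w"))
        if max(abs(F[1:]))>fmax or abs(F[0])>(amax or fmax): print("STOP"); break
    return c
E
python3 - <<'E'
from go import *
c=st(); q,r,d,n=pose(c)
robot.servo_line(q,feed=100,rotation=r); robot.hold(.25)
f=[];m=[];e=[]
for _ in range(8):
    robot.hold(.02);o=robot.observe();f.append(o["contact_force"]);m.append(o["wrist_torque"]);e.append(o["tcp_pos"]-q)
print("q",q.round(1),"std",np.std(f,0),np.std(m,0),"err",np.mean(e,0),np.std(e,0))
np.save("base.npy",[np.mean(f,0),np.mean(m,0)]); print(np.load("base.npy"),o["t"])
shot("wrist","c0")
run(176,np.load("base.npy"),step=6,feed=60)
E
```

```text
q [503.4 -78.4 121.7] std [0.46465968 0.43565924 0.41603519] [0.03059356 0.0212202  0.02991359] err [-0.2527254   0.09808986  0.05957695] [0.08042924 0.0128079  0.0122627 ]
[[-0.0454828  -0.14309253 -1.72430308]
 [-0.04425636  0.11138647 -0.01427673]] 13.5667
212.0 t13.92 F a-0.2 n0.1 z0.5 T [0.01 0.03 0.02] off 0.00 0.00 err [ 0.2  0.1 -0. ] g42.0
206.0 t14.22 F a0.0 n0.1 z-0.5 T [0.02 0.   0.02] off 0.00 0.00 err [ 0.1  0.1 -0.1] g41.7
200.0 t14.52 F a-0.1 n-0.2 z-0.3 T [-0.03  0.02  0.01] off 0.00 0.00 err [ 0.1  0.1 -0.1] g41.8
194.0 t14.82 F a-0.2 n-0.2 z0.1 T [0.02 0.03 0.01] off 0.00 0.00 err [ 0.1  0.1 -0. ] g42.0
188.0 t15.12 F a0.1 n0.0 z0.0 T [ 0.03  0.01 -0.  ] off 0.00 0.00 err [ 0.1  0.1 -0. ] g41.9
182.0 t15.42 F a0.1 n0.1 z-0.2 T [0.02 0.   0.01] off 0.00 0.00 err [ 0.1  0.1 -0.1] g42.0
176.0 t15.72 F a-0.3 n0.7 z-1.4 T [0.02 0.06 0.01] off 0.00 0.00 err [-0.1  0.2 -0.2] g42.0
```

```bash
python3 - <<'E'
from go import *
run(150,np.load("base.npy"),step=2,feed=30,gain=.12,db=.7,fmax=6)
E
```

```text
174.0 t16.02 F a0.8 n0.2 z-2.1 T [ 0.05 -0.08  0.02] off 0.00 0.00 err [ 0.   0.2 -0.1] g41.7
172.0 t16.32 F a0.3 n0.0 z-3.2 T [ 0.08 -0.05  0.  ] off 0.00 -0.17 err [ 0.1  0.2 -0.1] g41.7
170.0 t16.62 F a0.3 n0.2 z-2.8 T [0.06 0.12 0.02] off 0.00 -0.47 err [ 0.  0. -0.] g41.9
168.0 t16.92 F a-0.0 n0.1 z-3.0 T [ 0.04  0.14 -0.01] off 0.00 -0.72 err [0.1 0.1 0. ] g42.0
166.0 t17.22 F a-0.3 n0.5 z-2.1 T [0.06 0.06 0.04] off 0.00 -1.00 err [0.2 0.1 0.1] g42.1
164.0 t17.52 F a-0.1 n0.0 z-2.4 T [0.04 0.04 0.03] off 0.00 -1.16 err [0.3 0.2 0.1] g42.1
162.0 t17.82 F a0.1 n0.5 z-1.6 T [ 0.06 -0.01  0.02] off 0.00 -1.37 err [0.3 0.2 0.1] g41.7
160.0 t18.12 F a0.1 n0.4 z-1.3 T [ 0.03 -0.07 -0.01] off 0.00 -1.48 err [0.2 0.2 0. ] g41.7
158.0 t18.42 F a0.6 n0.4 z-1.5 T [ 0.1  -0.05  0.01] off 0.00 -1.55 err [0.2 0.2 0. ] g41.7
156.0 t18.72 F a0.7 n0.7 z-1.0 T [ 0.06 -0.07  0.03] off 0.00 -1.65 err [0.2 0.1 0. ] g41.8
154.0 t19.02 F a0.9 n-0.2 z-1.5 T [ 0.08 -0.06  0.02] off 0.00 -1.69 err [0.2 0.1 0. ] g42.1
152.0 t19.32 F a0.6 n-0.1 z-1.3 T [ 0.07 -0.07 -0.02] off 0.00 -1.79 err [0.2 0.1 0. ] g42.0
150.0 t19.62 F a0.4 n0.1 z-0.9 T [ 0.07 -0.04 -0.  ] off 0.00 -1.86 err [0.2 0.1 0. ] g41.8
```

```bash
python3 - <<'E'
from go import *
c=st(); c["z"]-=.3; c["pt"]=.012; json.dump(c,open("st.json","w"))
run(75,np.load("base.npy"),step=2.5,feed=30,gain=.15,db=.7,fmax=6)
E
```

```text
147.5 t19.92 F a0.1 n0.5 z-0.7 T [0.02 0.03 0.04] off 0.00 -2.18 err [ 0.1 -0.   0.1] g42.1
145.0 t20.22 F a-0.1 n-0.0 z0.2 T [0.   0.05 0.01] off 0.00 -2.18 err [0.1 0.  0. ] g42.1
142.5 t20.52 F a-0.0 n-0.1 z-0.1 T [-0.    0.02  0.02] off 0.00 -2.18 err [ 0.1  0.  -0. ] g42.1
140.0 t20.82 F a0.4 n-0.0 z-0.0 T [0.   0.03 0.01] off 0.00 -2.18 err [ 0.  0. -0.] g41.6
137.5 t21.12 F a0.1 n0.3 z0.2 T [-0.01  0.06 -0.02] off 0.00 -2.18 err [ 0.  0. -0.] g41.8
135.0 t21.42 F a0.1 n-0.2 z0.2 T [0.02 0.06 0.01] off 0.00 -2.18 err [ 0.1  0.  -0. ] g41.9
132.5 t21.72 F a0.4 n-0.1 z0.2 T [0.03 0.02 0.04] off 0.00 -2.18 err [ 0.   0.1 -0. ] g42.2
130.0 t22.02 F a0.2 n-0.1 z-0.3 T [-0.01  0.04  0.  ] off 0.00 -2.18 err [ 0.1  0.  -0. ] g41.9
127.5 t22.32 F a-0.2 n0.1 z-0.3 T [-0.01  0.04 -0.02] off 0.00 -2.18 err [ 0.1  0.1 -0. ] g42.1
125.0 t22.62 F a0.0 n-0.3 z0.2 T [0.04 0.02 0.02] off 0.00 -2.18 err [0.1 0.1 0. ] g42.2
122.5 t22.92 F a-0.3 n-0.1 z0.1 T [0.01 0.01 0.05] off 0.00 -2.18 err [ 0.1  0.1 -0. ] g41.9
120.0 t23.22 F a0.3 n0.3 z-0.1 T [0.02 0.02 0.03] off 0.00 -2.18 err [ 0.  0. -0.]
[... 983 characters left out ...]
2  0.01] off 0.00 -2.18 err [ 0.   0.1 -0. ] g41.7
 90.0 t26.82 F a-0.3 n-0.2 z0.0 T [0.01 0.05 0.02] off 0.00 -2.18 err [ 0.1  0.1 -0. ] g41.7
 87.5 t27.12 F a0.8 n-0.3 z-0.4 T [0.   0.03 0.04] off 0.00 -2.18 err [ 0.   0.1 -0. ] g41.8
 85.0 t27.42 F a-0.0 n-0.1 z-0.4 T [-0.01  0.03 -0.  ] off 0.00 -2.18 err [ 0.   0.1 -0. ] g41.8
 82.5 t27.72 F a0.4 n0.7 z-0.5 T [-0.04  0.03  0.01] off 0.00 -2.18 err [0.  0.1 0. ] g42.0
 80.0 t28.02 F a0.0 n0.5 z0.0 T [0.01 0.03 0.01] off 0.00 -2.18 err [ 0.   0.1 -0. ] g41.8
 77.5 t28.32 F a0.2 n0.2 z0.1 T [-0.03  0.04  0.01] off 0.00 -2.18 err [0.  0.1 0. ] g41.7
 75.0 t28.62 F a-0.3 n0.3 z-0.5 T [0.01 0.04 0.01] off 0.00 -2.18 err [ 0.   0.1 -0. ] g41.9
```

```bash
python3 - <<'E'
from go import *
c=st(); c["pt"]=.008; json.dump(c,open("st.json","w"))
run(-22,np.load("base.npy"),step=2.5,feed=30,gain=.15,db=.7,fmax=6,every=2)
E
```

```text
70.0 t29.22 F a0.6 n-0.1 z0.2 T [-0.04 -0.    0.01] off 0.00 -2.18 err [0.  0.1 0. ] g42.0
 65.0 t29.82 F a-0.6 n0.5 z-0.0 T [-0.01  0.03  0.03] off 0.00 -2.18 err [0.1 0.1 0. ] g42.1
 60.0 t30.42 F a0.1 n-0.1 z-0.3 T [-0.04  0.01  0.02] off 0.00 -2.18 err [ 0.   0.1 -0. ] g42.3
 55.0 t31.02 F a0.1 n0.2 z0.3 T [-0.03  0.01  0.04] off 0.00 -2.18 err [ 0.   0.1 -0. ] g42.0
 50.0 t31.62 F a0.3 n0.0 z-0.4 T [-0.07  0.01  0.04] off 0.00 -2.18 err [0.  0.1 0. ] g42.0
 45.0 t32.22 F a0.3 n0.2 z0.2 T [ 0.03 -0.01  0.02] off 0.00 -2.18 err [0.1 0.2 0. ] g42.2
 40.0 t32.82 F a1.2 n0.3 z0.8 T [ 0.04 -0.07  0.04] off 0.00 -2.09 err [0.1 0.3 0. ] g41.9
 35.0 t33.42 F a0.5 n0.2 z0.8 T [ 0.05 -0.05  0.04] off 0.03 -1.95 err [0.1 0.3 0. ] g41.7
 30.0 t34.02 F a0.2 n0.5 z1.3 T [ 0.04 -0.05  0.05] off 0.03 -1.85 err [0.1 0.3 0. ] g41.9
 25.0 t34.62 F a0.8 n0.6 z0.9 T [ 0.04 -0.07  0.01] off 0.03 -1.67 err [ 0.   0.3 -0. ] g42.1
 20.0 t35.22 F a0.3 n0.6 z1.9 T [ 0.07 -0.03 -0.01] off 0.03 -1.63 err [0.  0.2 0.1] g42.0
 15.0 t35.82 F a0.7 n0.0 z2.0 T [ 0.04 -0.01  0.01] off 0.03 -1.46 err [-0.   0.3  0. ] g41.8
 10.0 t36.42 F a0.3 n0.3 z-0.0 T [-0.04 -0.06  0.03] off 0.03 -1.25 err [ 0.   0.2 -0. ] g41.5
  5.0 t37.02 F a0.3 n0.1 z0.8 T [-0.04 -0.06  0.02] off 0.03 -1.25 err [0.  0.3 0. ] g42.3
  0.0 t37.62 F a1.1 n0.1 z0.7 T [-0.03 -0.04  0.03] off 0.03 -1.20 err [-0.   0.2 -0. ] g41.9
 -5.0 t38.22 F a0.8 n0.2 z1.1 T [-0.04 -0.05  0.02] off 0.03 -1.18 err [-0.   0.3  0. ] g42.1
-10.0 t38.82 F a0.9 n-0.0 z0.5 T [-0.05 -0.07  0.01] off 0.03 -1.11 err [-0.   0.3  0. ] g42.0
-15.0 t39.42 F a0.3 n-0.2 z0.8 T [-0.06 -0.03  0.04] off 0.03 -1.11 err [-0.   0.3  0. ] g41.8
-20.0 t40.02 F a0.6 n-0.1 z0.5 T [-0.04  0.03 -0.01] off 0.03 -1.06 err [-0.   0.2 -0.1] g41.8
```

```bash
python3 - <<'E'
from go import *
c=st(); c["pt"]=.0; c["z"]+=.35; json.dump(c,open("st.json","w"))
b=np.load("base.npy")
run(-34,b,step=2,feed=20,gain=.15,db=.7,fmax=6,every=2,amax=4)
run(-47,b,step=.6,feed=8,gain=.15,db=.7,fmax=6,amax=5,every=2)
print(robot.observe()["tcp_pos"]); shot("wrist","d0")
E
```

```text
-26.0 t40.92 F a-0.1 n-0.0 z-0.2 T [-0.04  0.04  0.03] off -0.00 -0.71 err [ 0.  0. -0.] g42.1
-30.0 t41.52 F a-0.0 n0.1 z-0.2 T [-0.04  0.07 -0.01] off -0.00 -0.71 err [-0.   0.1 -0. ] g41.8
-34.0 t42.12 F a-0.1 n-0.5 z-0.4 T [-0.06 -0.01 -0.02] off -0.00 -0.71 err [-0.   0.1 -0. ] g42.3
-35.2 t42.72 F a-0.1 n-0.2 z0.1 T [-0.06  0.01 -0.02] off -0.00 -0.71 err [-0.  0.  0.] g41.6
-36.4 t43.32 F a0.1 n-0.3 z0.6 T [-0.06 -0.    0.04] off -0.00 -0.71 err [-0.   0.1 -0. ] g42.0
-37.6 t43.92 F a0.5 n0.2 z0.3 T [-0.04  0.03 -0.  ] off -0.00 -0.71 err [-0.   0.1  0. ] g41.6
-38.8 t44.52 F a-0.1 n-0.4 z-0.4 T [-0.08  0.03  0.03] off -0.00 -0.71 err [-0.  0. -0.] g42.0
-40.0 t45.12 F a-0.0 n-0.2 z-0.4 T [-0.07  0.09  0.02] off -0.00 -0.71 err [-0.  -0.1 -0. ] g41.4
-41.2 t45.72 F a-1.3 n0.7 z2.2 T [ 0.08  0.25 -0.01] off -0.00 -0.71 err [0.2 0.1 0.3] g41.7
-42.4 t46.32 F a-4.8 n-1.2 z0.6 T [-0.22  1.08 -0.04] off 0.00 -0.26 err [ 0.2 -1.1 -0.1] g41.6
STOP
[630.87247994 118.27836204 121.59646157]
```

```bash
python3 - <<'E'
from go import *
b=np.load("base.npy"); c=st(); c["z"]=-.5
for k in range(3):
    c["s"]-=.5; q,r,d,n=pose(c); robot.servo_line(q,feed=8,rotation=r); F,T,o=force(b,d,n,4)
    print(c["s"],F.round(1),T.round(2),o["tcp_pos"].round(2))
    if F[0]<-8: break
shot("wrist","e0")
grip(0.8); o=robot.observe(); print(o["t"],o["contact_force"]-b[0],o["tcp_pos"],o["grip_width"])
robot.hold(.3); o=robot.observe(); print(o["contact_force"]-b[0],o["tcp_pos"])
shot("wrist","e1")
a=[cv2.imread(f"pics/{n}.png") for n in("e0","e1")]
cv2.imwrite("pics/m3.png",np.hstack([cv2.resize(x[120:384,130:386],(400,412)) for x in a]))
E
```

```text
-43.50000000000002 [-6.4 -0.5  2. ] [-0.03  1.43 -0.02] [630.85 118.28 121.58]
-44.00000000000002 [-7.8 -0.2  1.9] [-0.04  1.61 -0.02] [630.86 118.26 121.57]
-44.50000000000002 [-8.7  0.2  2.1] [-0.    1.76 -0.01] [630.85 118.28 121.6 ]
48.2917 [-0.74134697  0.78933832  2.24694704] [630.52800631 121.68233302 121.38178877] 0.8038630237120031
[0.14768125 0.30826958 2.47584011] [630.56352003 121.42645423 121.39912027]
```

View pics/m3.png

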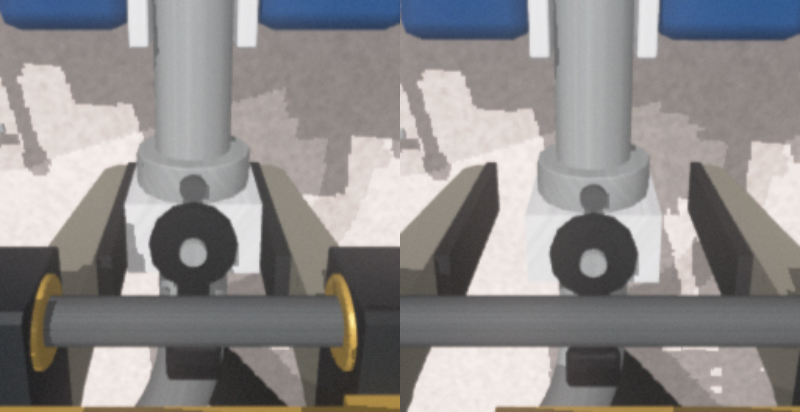

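The clamp, at (193,240) before release and (593,240) after, sits flush against the collar. It is upright, with the lever trailing and the fingers clear on both sides. I retreat and check.

```bash
python3 - <<'E'
from go import *
o=robot.observe(); q=o["tcp_pos"]
robot.servo_line(q+[0,0,40],feed=80); robot.servo_line(q+[0,-10,140],feed=150); robot.hold(.2)
im,K,R,t=shot("wrist","f0")
for n in("lever_clamp_bore","lever_tip","bar_stop"):
    for d in viewer.pinpoint(n,"wrist")[:2]: print(n,round(d["confidence"],2),(R.T@(np.array(d["at"])-t)).round(1))
o=robot.observe();print(o["t"],o["contact_force"])
cv2.imwrite("pics/f0v.png",im[:,:,::-1])
E
```

```text
lever_clamp_bore 0.74 [633.3 119.1 139.2]
lever_clamp_bore 0.69 [ 641.7 -223.7   27.1]
lever_tip 0.93 [639.1  71.  160.8]
lever_tip 0.86 [ 599.2 -199.5   50.4]
bar_stop 0.74 [632.2 130.3 141. ]
50.5083 [ 0.65055025 -0.7296725  -0.50201666]
```

View pics/f0v.png

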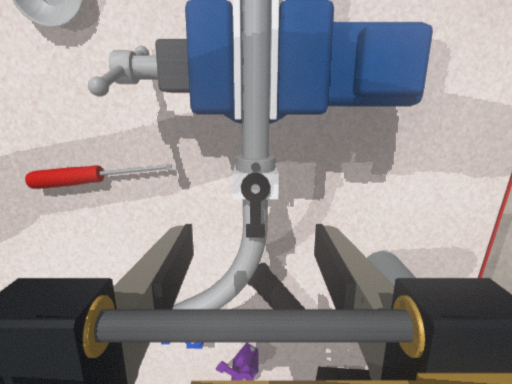

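The picture shows the clamp at (256,185), home against the collar at (256,163). It is upright with its lever trailing to (256,225), and the robot is clear of it.

```bash
python3 -c "
from cell import robot
print(robot.job_done())"
```

```text
the job is handed in; nothing more can be done
None
```

The clamp is on the bar, right way up with its lever trailing, home against the stop collar and released; I handed the job in at about 50.5 s, with side forces of about 3 N at most on the bar and a final push of about 9 N.

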